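# Load the last vial, release the catch, pull the press arm down and hold it

### The arm

A 7-joint arm with a two-finger parallel gripper is mounted at the origin on a cart in front of the work surface, level with it; the furniture and walls round the work are solid. World frame = base frame: x ahead of the robot, y to its left, z up, the work surface at z = 0. Lengths are in m, angles in rad, forces in N, time in s.
With the tool pointing down it reaches from about 0.425 to 0.825 m from the base axis. Payload 3.6 kg.
Tool frame: the origin (TCP) lies midway between the tips of the shut fingers; the grasp point (between the pads) lies 19 mm behind it; z points along the fingers, y is the line along which they close (so a half turn about z gives the same grasp; the last joint's range is limited). The gripper opens to 93 mm and grips with 3 to 60 N. Pads are 15 mm wide; open, the fingers measure 128 mm over their backs; the gripper's body (75 mm by 188 mm) begins 65 mm behind the grasp point.
Start: joints at [-0.026, 0.615, -0.013, 1.423, 0.008, 1.103, -0.04], TCP at [0.65, 0, 0.219] pointing down, gripper open.
Joint ranges: [-3.12, 3.12], [-0.3, 2.06], [-1.34, 1.32], [0.26, 2.42], [-1.36, 4.5], [0.01, 1.98], [-2.84, 2.84]. Speed limits (rad/s): [2.79, 2.79, 3.14, 3.14, 3.14, 3.14, 3.14].

### API

Orientations are given as a rotation vector (axis times angle).
In Python, from rig import manip gives the robot as it stands. Calls block until the motion is done:
- manip.movep(position, orientation): joint-space move of the TCP to a pose.
- manip.line_to(position, frame=None, vel=0.15): straight line of the TCP; frame=None keeps the orientation; vel is the mean speed in m/s.
- manip.movej(angles): joint-space move.
- manip.gripper_to(opening, force=None): finger opening in m; force is the grip in N (None keeps the last); returns when the fingers have stopped.
- manip.hold(seconds).
- manip.inverse_kinematics(position, orientation): joint angles nearest the present ones, or None.
- manip.observe(): the state.
- manip.get_image(name): name is "scene" or "side" or "wrist"; returns the picture (384x512x3 uint8, red, green, blue); there is no depth.
- manip.camera_model(name): a dict with "K" (3x3 intrinsics, pixels), "world_from_camera" (4x4, takes a point from camera to world coordinates); the wrist camera has in their place "hand_eye" (4x4, takes a point from camera to tool coordinates, whose origin is the TCP and whose axes are the flange's). Camera axes: x right, y down, z forward; pixel columns grow to the right and rows downward; lengths in m; the calibration is good to about 2 mm. A picture is of the moment at which its call begins: read the wrist's pose just before it. camera_model takes no time and is no camera call.
A pose or a line that the arm cannot do raises manip.Unreachable and nothing moves.
- manip.hand_in(): hands the job in; it is judged then, once.
The state is a dict: "time": time; "qpos": joint angles; "joint_vel": joint speeds; "effort": joint torques, N m; "position": TCP position; "eef_rot": TCP orientation; "contact_force": force on the tool from outside, world axes, zero at the start; "torque": the same for the moment, N m; "gripper_width": finger opening in m; "finger_force": force on a finger pad.
Only numpy, scipy, OpenCV 4.12 (cv2) and the standard library are available. Lean on these libraries where they do the work, as an engineer would, in place of code of your own. Each camera call takes 0.05 s, during which the arm holds its last target. There are 200 camera calls.

### The job

Return the red-banded vial to its own socket in the stoppering press, the one with the red collar, standing fully home, and let go of it; until then leave the safety catch on, because it keeps the press arm off your hand. Then flip the catch (yellow knob) right over to the outside, and pull the arm down by its handle bar until all three stoppers are pushed fully home; they spring back out if you let go, so finish while still holding the arm down. Leave the other two vials in their sockets and the other things on the bench where they are.

Things in the scene. Friction and masses are not known exactly. Their poses are not given: they have to be found in the camera images.
- press: Grey bench press, fixed, 215 x 262 mm, with a white nest block (52 x 176 mm, top at z = 40 mm) of three sockets at x = 0, y = -60, 0, +60 mm. Origin on the bench under the middle socket; +x points to the hinge (away from the robot), +y to the catch, z up. The raised arm stands 80 mm behind the sockets, up to z = 285 mm; so over the sockets a wide gripper body should lie along the press's y.
- collar_red: Red plastic collar, 41 mm wide, 3 mm high, round the mouth of the red socket; origin on the socket's axis, level with the nest's top (40 mm above the bench). The socket is 25.7 mm wide, chamfered, 25 mm deep: its floor is 15 mm above the bench. Which socket is red differs from run to run.
- collar_blue: Blue collar, the same, round the socket of the blue vial.
- collar_green: Green collar, the same, round the socket of the green vial.
- red_mid (a point): Middle of the red-banded vial (37.5 mm above its foot, z up its axis), standing upright on the bench: amber glass 23.5 mm wide up to 58 mm, then shoulder and neck, rim at 75 mm, grey stopper 18 mm wide above it; 85 mm tall in all, 60 g. Grip it at its red band, 41 to 55 mm above the foot. Seated, this point is 52.5 mm above the bench.
- blue_mid (a point): The same point of the blue-banded vial, which stands in its socket.
- green_mid (a point): The same point of the green-banded vial, which stands in its socket.
- stopper_red (a joint): Push-in stopper of the red vial, m: 0 = 6 mm proud, 0.006 = pushed home (flange on the rim). It springs back: about 2.5 N to start it, 4 N at home.
- stopper_blue (a joint): Stopper of the blue vial, the same.
- stopper_green (a joint): Stopper of the green vial, the same.
- press_catch (a joint): Safety catch, rad: 0 to 0.12 = on (knob up; its tooth stands before the arm and blocks it until about 0.4), 1.35 = flipped right over to the press's +y (end stop). It turns about a 10 mm rod along the press's x at y = 125 mm, z = 80 mm, beside the nest, and stays where it is left (about 1.5 N at the knob).
- catch_knob (a point): Middle of the yellow knob of the catch, 20 mm wide and 26 mm high, 50 mm above the rod's axis when upright; it moves to the press's +y and down as the catch flips.
- catch_axis (a point): The point on the axis of the catch's rod below the knob; the rod lies along the press's x.
- press_arm (a joint): Press arm, rad: 0 = raised (leaning back 10 degrees), 1.745 = level: there all stoppers are home and it comes to a firm stop. A spring lifts it back when released; with the three stoppers it takes about 8 to 12 N down at the bar to hold it level, so press a little beyond. Blocked near 0 while the catch is on.
- bar_grip (a point): Middle of the arm's round handle bar, along the press's y: black rubber grip 19 mm thick, 116 mm long, between two side cheeks 160 mm apart; free all round, the next part is the pressing bar, whose near edge is 65 mm nearer the hinge. About 272 mm above the bench when raised, 110 mm when level.
- press_hinge (a point): Middle of the arm's hinge axis (along the press's y), 110 mm above the bench; the handle bar is 165 mm from it and swings towards the robot and down.
- bench_timer: Bystander: cream cube timer with a black dial, 58 x 71 x 66 mm; origin at its foot.
- dropper_bottle: Bystander: small amber dropper bottle, 33 mm wide, 102 mm tall; origin at its foot.
- bud_jar: Bystander: round jar of cotton buds, 77 mm wide, 80 mm tall; origin at its foot.
- tape_roll: Bystander: roll of beige tape lying flat, 104 mm wide, 25 mm high; origin at its foot.
- dish: Bystander: petri dish, 58 mm wide, 15 mm high; origin at its foot.

How it is judged:
By the outcome, as a careful person would: the job done as asked, in the order asked, and still so for the second after the job is handed in, while the arm keeps its last pose, push and grip.
It also fails if it takes over 72 s, if anything falls off the work surface, if the arm or the gripper's body presses on something with over 40 N, if the wrist force passes 120 N, or if a joint passes its speed limit or range.

## Working session

There is one attempt and no reset: what is moved stays moved. The work goes in short steps, each a Python script; the robot and the scene stay as the last script left them, time stands still between calls to the robot, and variables do not carry over. Pictures are saved under pics/ and viewed, at most 10 in all, crops included, and the job is handed in when it is done.

```bash
ls; mkdir -p pics; python3 - <<'E'
from rig import manip
import cv2
for n in("scene","side","wrist"):
    im=manip.get_image(n); cv2.imwrite(f"pics/{n}0.png",im[:,:,::-1])
    print(n,{k:(v.round(3).tolist() if hasattr(v,'round') else v) for k,v in manip.camera_model(n).items()})
o=manip.observe();print(o)
E
```

```text
pics
scene {'K': [[377.491, 0.0, 257.045], [0.0, 377.491, 189.186], [0.0, 0.0, 1.0]], 'world_from_camera': [[-0.771, -0.5, 0.394, 0.021], [-0.636, 0.594, -0.493, 0.64], [0.012, -0.631, -0.776, 1.248], [0.0, 0.0, 0.0, 1.0]]}
side {'K': [[411.588, 0.0, 258.574], [0.0, 411.588, 191.992], [0.0, 0.0, 1.0]], 'world_from_camera': [[0.92, 0.259, -0.295, 0.978], [0.392, -0.56, 0.73, -1.069], [0.024, -0.787, -0.616, 1.019], [0.0, 0.0, 0.0, 1.0]]}
wrist {'K': [[335.2, 0.0, 252.015], [0.0, 335.2, 191.42], [0.0, 0.0, 1.0]], 'hand_eye': [[0.001, -0.966, -0.259, 0.072], [1.0, 0.001, -0.0, -0.0], [0.001, -0.259, 0.966, -0.166], [0.0, 0.0, 0.0, 1.0]]}
{'time': 0.15, 'qpos': array([-0.02651841,  0.61571187, -0.0126166 ,  1.42449104,  0.00809963,
        1.10339028, -0.04036804]), 'joint_vel': array([-1.07229544e-03, -6.62994864e-04,  1.03135564e-04, -3.47425823e-03,
        6.47971014e-05, -2.28608211e-04,  1.61511106e-04]), 'effort': array([ 1.13936116e-03, -4.59350109e+01,  2.09416850e-01, -1.65943640e+01,
       -6.11101720e-02,  1.81601685e-02,  1.63591380e-04]), 'position': array([6.49412519e-01, 2.75758873e-05, 2.17750848e-01]), 'eef_rot': array([-2.22034720e+00, -2.22060025e+00,  2.18338783e-03]), 'contact_force': array([-0.00515701, -0.32508078, -0.75899941]), 'torque': array([-0.01184704,  0.03424755, -0.01653035]), 'finger_force': 0.0, 'gripper_width': 0.09311160254581165}
```

View pics/scene0.png

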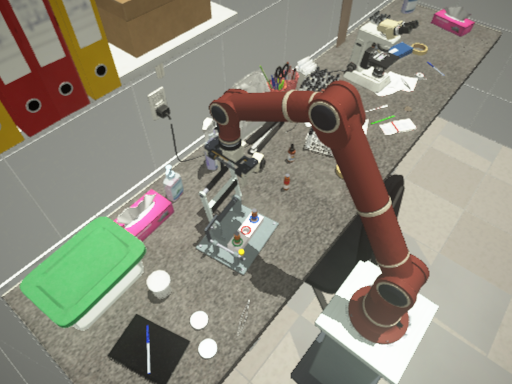

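View pics/side0.png

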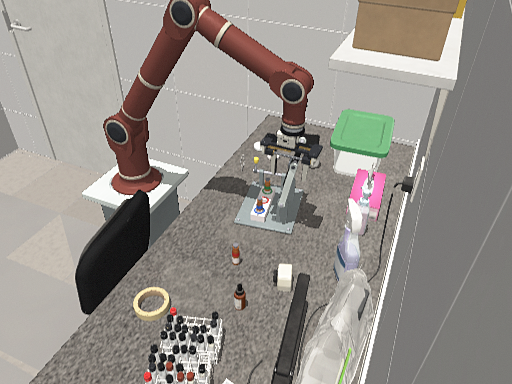

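The scene view shows the press near (237,235), with collars blue (255,217), red (246,231) and green (238,240), and the knob at (241,252). The red vial is at (286,183) in this view and at (236,255) in the side view. I'll zoom in on both.

```bash
cat > h.py <<'E'
from rig import manip
import numpy as np, cv2
from scipy.spatial.transform import Rotation as R
def cam(n,o=None):
    m=manip.camera_model(n)
    if n!="wrist": return m["K"],np.array(m["world_from_camera"])
    T=np.eye(4);T[:3,:3]=R.from_rotvec(o["eef_rot"]).as_matrix();T[:3,3]=o["position"]
    return m["K"],T@m["hand_eye"]
def ray(c,uv):
    K,T=c; d=T[:3,:3]@np.linalg.solve(K,[uv[0],uv[1],1.]); return T[:3,3],d/np.linalg.norm(d)
def onz(c,uv,z):
    p,d=ray(c,uv); return p+d*(z-p[2])/d[2]
def tri(*cu):
    A=0;b=0
    for c,uv in cu:
        p,d=ray(c,uv);M=np.eye(3)-np.outer(d,d);A=A+M;b=b+M@p
    return np.linalg.solve(A,b)
def proj(c,X):
    K,T=c; q=K@(T[:3,:3].T@(np.asarray(X)-T[:3,3])); return q[:2]/q[2]
HUE={"red":[(0,6),(174,180)],"yellow":[(22,35)],"green":[(45,80)],"blue":[(105,130)]}
def blobs(im,col,box=None,s=120,v=60,amin=6):
    h=cv2.cvtColor(im,cv2.COLOR_RGB2HSV);m=0
    for a,b in HUE[col]: m=m|cv2.inRange(h,(a,s,v),(b,255,255))
    if box: k=np.zeros_like(m);x0,y0,x1,y1=box;k[y0:y1,x0:x1]=1;m=m*k
    n,l,st,ce=cv2.connectedComponentsWithStats(m)
    return sorted([(int(st[i,4]),ce[i].round(1).tolist(),st[i,:4].tolist()) for i in range(1,n) if st[i,4]>=amin],reverse=True)
def shot(n,name):
    o=manip.observe();im=manip.get_image(n);cv2.imwrite(f"pics/{name}.png",im[:,:,::-1]);return im,cam(n,o),o
E
python3 - <<'E'
from h import *
a=cv2.imread("pics/scene0.png");b=cv2.imread("pics/side0.png")
for im,box,n in((a,(180,140,310,280),"scene"),(b,(215,140,325,270),"side")):
    for c in HUE: print(n,c,blobs(im[:,:,::-1].copy(),c,box)[:6])
A=cv2.resize(a[135:285,180:310],None,fx=3,fy=3,interpolation=2);B=cv2.resize(b[135:285,195:325],None,fx=3,fy=3,interpolation=2)
cv2.imwrite("pics/crop0.png",np.hstack([A,B]))
E
```

```text
scene red [(13, [286.3, 182.0], [284, 181, 6, 3])]
scene yellow [(30, [241.1, 251.5], [238, 249, 7, 6])]
scene green []
scene blue [(12, [254.3, 217.4], [250, 216, 9, 4])]
side red [(23, [234.8, 254.4], [232, 252, 7, 5]), (8, [267.1, 200.1], [266, 198, 3, 5])]
side yellow [(25, [255.8, 159.6], [254, 157, 5, 6])]
side green [(10, [267.0, 187.5], [265, 187, 5, 2])]
side blue [(26, [260.7, 208.9], [257, 206, 8, 8]), (6, [254.8, 210.3], [254, 208, 3, 5])]
```

View pics/crop0.png

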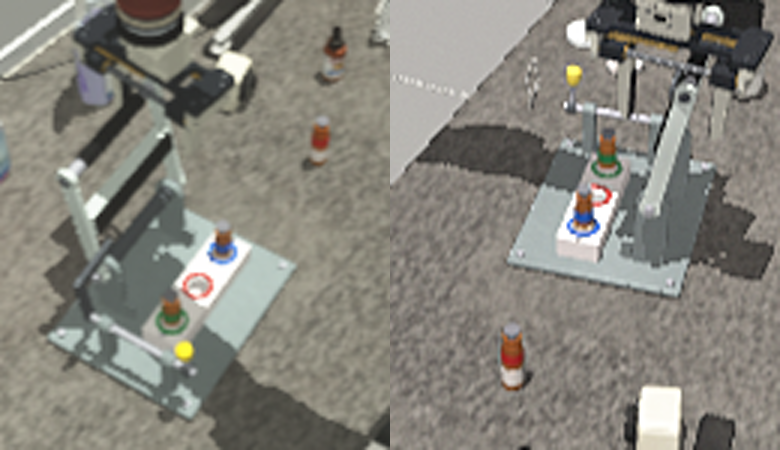

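View pics/wrist0.png

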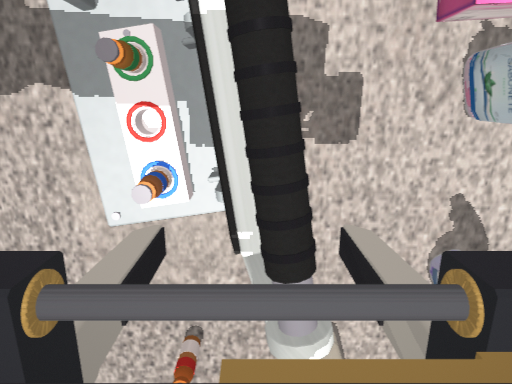

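The wrist view shows the collars: green (133,59), red (147,121), blue (159,180). The raised handle bar runs vertically at about (275,150), and its end (300,345) is close to the fingers. Next I'll fix the press frame, the bar position and the red vial.

```bash
python3 - <<'E'
from h import *
o=manip.observe();W=cam("wrist",o);S=cam("scene");D=cam("side")
im=cv2.imread("pics/wrist0.png")[:,:,::-1].copy()
h=cv2.cvtColor(im,cv2.COLOR_RGB2HSV)
col={}
for c in("red","blue","green"):
    box=(95,30,190,200)
    m=0
    for a,b in HUE[c]: m=m|cv2.inRange(h,(a,120,50),(b,255,255))
    k=np.zeros_like(m);k[30:205,95:192]=1;m=m*k
    n,l,st,ce=cv2.connectedComponentsWithStats(m);i=1+st[1:,4].argmax()
    pts=cv2.convexHull(np.argwhere(l==i)[:,::-1].astype(np.float32))
    e=cv2.fitEllipse(pts);col[c]=onz(W,e[0],.043);print(c,e,col[c].round(4),st[i])
d=col["green"]-col["blue"];print("len",np.linalg.norm(d),d,np.degrees(np.arctan2(d[1],d[0])))
print("knob",tri((S,(241.1,251.5)),(D,(255.8,159.6))))
v=tri((S,(286.3,182)),(D,(234.8,254.4)));print("redband",v,onz(S,(286.3,182),.048),onz(D,(234.8,254.4),.048))
for uv in((300,345),(275,150),(250,10),(290,275)):print(uv,onz(W,uv,.272))
E
```

```text
red ((145.9124755859375, 121.36656951904297), (38.122371673583984, 41.51077651977539), 144.7855682373047) [0.5429 0.0531 0.043 ] [127 102  39  40 458]
blue ((155.79891967773438, 181.7037353515625), (19.08763313293457, 22.1302547454834), 129.3148651123047) [ 0.5482 -0.0087  0.043 ] [148 172  19  19 105]
green ((131.51760864257812, 57.99421310424805), (39.613155364990234, 44.7474479675293), 155.7680206298828) [0.534  0.1123 0.043 ] [114  36  38  44 339]
len 0.12174772233533415 [-0.01421733  0.12091474  0.        ] 96.70612874387363
knob [0.46025847 0.17207589 0.127215  ]
redband [ 0.56690331 -0.2386262   0.03694847] [ 0.56209822 -0.23052052  0.048     ] [ 0.57136464 -0.24806411  0.048     ]
(300, 345) [ 0.66820631 -0.02016539  0.272     ]
(275, 150) [0.65697237 0.05661094 0.272     ]
(250, 10) [0.64866546 0.09886568 0.272     ]
(290, 275) [0.66336401 0.01033868 0.272     ]
```

```bash
cat >> h.py <<'E'
def ori(yaw): # tool y along press +y, tool x toward robot, z down
    c,s=np.cos(yaw),np.sin(yaw); return R.from_matrix(np.array([[-c,-s,0],[-s,c,0],[0,0,-1.]])).as_rotvec()
E
python3 - <<'E'
from h import *
manip.line_to([.62,0,.40],vel=.2) if 0 else manip.line_to([.65,0,.36],vel=.2)
yaw=np.radians(8.5)
print(manip.observe()["contact_force"])
p=np.array([.567,-.239,.26])
manip.movep(p,ori(yaw))
im,W,o=shot("wrist","w1");print(o["time"],o["position"],o["qpos"].round(2))
for b in blobs(im,"red",amin=30)[:6]: print(b,onz(W,b[1],.048))
E
```

```text
[ 0.10868871  0.38770877 -0.55196532]
2.7 [ 0.5672427  -0.23829753  0.25986651] [ 0.59  0.55 -0.38  1.46  0.21  1.17  1.9 ]
(151, [494.4, 172.0], [482, 165, 30, 21]) [0.5317902 0.0388207 0.048    ]
(90, [501.5, 192.8], [490, 184, 22, 14]) [0.55435662 0.05528112 0.048     ]
(52, [250.9, 158.5], [241, 156, 20, 9]) [ 0.55797342 -0.2401809   0.048     ]
```

View pics/w1.png

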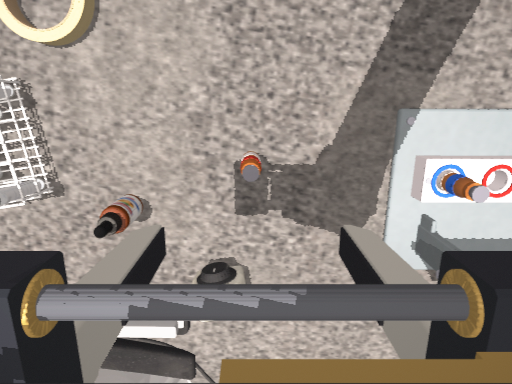

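The vial is upright with its stopper top at (251,172). The dropper bottle (125,215) and the timer (215,275) are clear of the fingers' path.

```bash
python3 - <<'E'
from h import *
W=cam("wrist",manip.observe());yaw=np.radians(8.5)
p=onz(W,(250.7,172),.085);print(p, onz(W,(125,203),.05), onz(W,(215,275),.066))
q=p.copy();q[2]=.15
manip.line_to(q,vel=.2)
im,W,o=shot("wrist","w2")
b=[b for b in blobs(im,"red",box=(150,60,350,300),amin=30)];print(b[:2],proj(W,[p[0],p[1],.085]),proj(W,[p[0],p[1],.048]))
# stopper: greyish bright blob near projection
h=cv2.cvtColor(im,cv2.COLOR_RGB2HSV);u=proj(W,[p[0],p[1],.085])
cv2.imwrite("pics/w2c.png",cv2.resize(im[:300,130:380,::-1],None,fx=2,fy=2))
E
```

```text
[ 0.56610473 -0.23903262  0.085     ] [ 0.63181073 -0.37820371  0.05      ] [ 0.69993587 -0.2620317   0.066     ]
[(112, [251.0, 180.0], [237, 176, 28, 13])] [251.15544092 202.82226678] [251.30206856 189.77112184]
```

View pics/w2c.png

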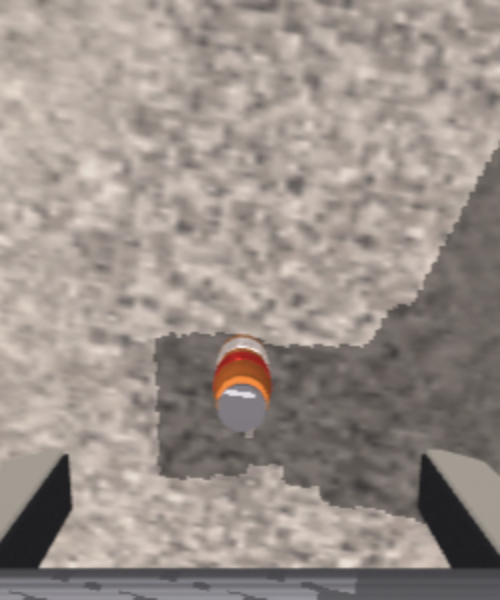

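The stopper is centred at (250.5,204), which agrees with the estimate to within 0.5 mm. I'll grasp, lift and go beside the red socket to measure it.

```bash
python3 - <<'E'
from h import *
o=manip.observe();x,y,_=o["position"];yaw=np.radians(8.5)
manip.line_to([x,y,.033],vel=.12)
manip.gripper_to(0.0,force=20)
o=manip.observe();print(o["gripper_width"],o["finger_force"],o["position"],o["contact_force"])
manip.line_to([x,y,.20],vel=.2)
Y=np.array([-np.sin(yaw),np.cos(yaw)])
t=np.array([.543,.053])-.055*Y
manip.line_to([*t,.20],vel=.25)
im,W,o=shot("wrist","w3");print(o["time"],o["gripper_width"],o["position"])
for c in("red","blue","green"):print(c,[(b,onz(W,b[1],.043).round(4)) for b in blobs(im,c,amin=60)[:3]])
E
```

```text
0.022846137585586 19.991235493216664 [ 0.56755365 -0.2391135   0.03300693] [-0.26442769  0.32473069  0.12090503]
7.8 0.022744595438346272 [ 0.55107361 -0.00335352  0.19960063]
red [((551, [252.0, 235.3], [228, 225, 50, 29]), array([0.6116, 0.006 , 0.043 ])), ((483, [309.3, 175.9], [289, 156, 41, 41]), array([0.5414, 0.0526, 0.043 ]))]
blue [((241, [250.7, 174.9], [229, 158, 40, 34]), array([ 0.5488, -0.0045,  0.043 ])), ((61, [248.3, 170.6], [238, 168, 22, 9]), array([ 0.5449, -0.0075,  0.043 ]))]
green [((303, [365.3, 172.8], [350, 157, 40, 39]), array([0.5303, 0.1064, 0.043 ])), ((107, [369.5, 175.3], [364, 168, 17, 21]), array([0.5321, 0.111 , 0.043 ]))]
```

View pics/w3.png

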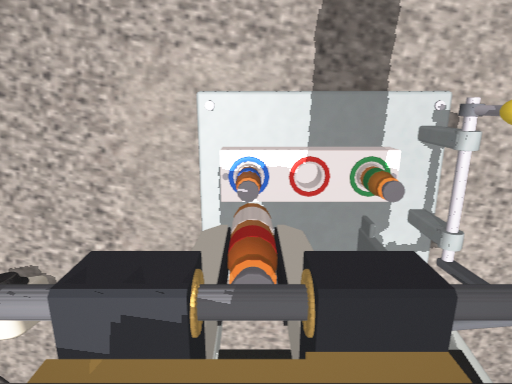

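The vial is held centred. The red collar's centre is at (309.5,176.5), and the three collars lie in a level row, so the yaw is right. I'll go above the socket, check the collar's edges, then insert.

```bash
python3 - <<'E'
from h import *
o=manip.observe();W=cam("wrist",o);c=onz(W,(309.5,176.3),.043);print("collar",c)
manip.line_to([c[0],c[1],.20],vel=.15)
manip.line_to([c[0],c[1],.115],vel=.12)
im,W,o=shot("wrist","w4");print(o["position"],o["contact_force"])
bl=blobs(im,"red",amin=40);print(bl[:4])
a=np.linspace(0,2*np.pi,90)
P=np.array([proj(W,c+[.0205*np.cos(t),.0205*np.sin(t),0]) for t in a]);print("pred ring bbox",P.min(0),P.max(0))
cv2.imwrite("pics/w4c.png",cv2.resize(im[60:310,130:380,::-1],None,fx=2.4,fy=2.4))
E
```

```text
collar [0.5419235  0.05257387 0.043     ]
[0.54257254 0.05244681 0.11556546] [ 0.68738079 -0.62024925 -0.76759334]
[(633, [251.9, 192.4], [225, 174, 54, 45]), (550, [252.0, 235.3], [228, 225, 50, 29])]
pred ring bbox [223.76261313 173.71560638] [279.01460877 226.70349715]
```

View pics/w4c.png

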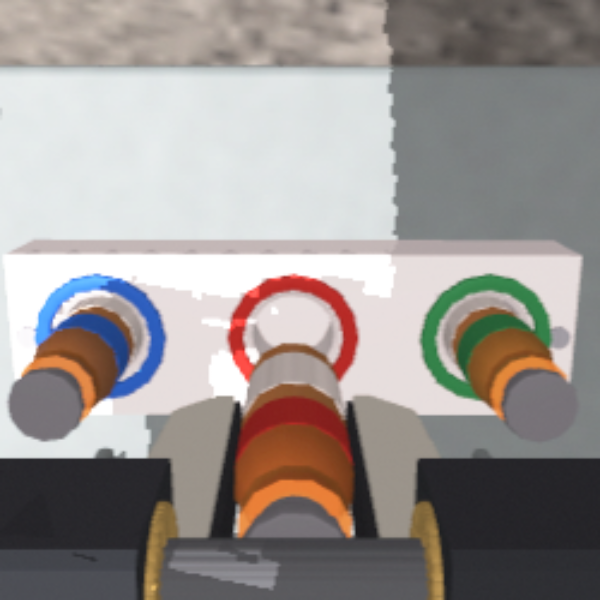

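The collar matches its predicted outline, with columns 225–279 and the top row at 174. The vial is lined up above it, so I'll insert.

```bash
python3 - <<'E'
from h import *
o=manip.observe();x,y=.5419,.0526;f0=o["contact_force"]
for z in list(np.arange(.085,.052,-.006))+[.051,.049,.0475]:
    manip.line_to([x,y,z],vel=.06); o=manip.observe();f=o["contact_force"]-f0
    print(round(z,4),o["position"].round(4),f.round(1),round(o["gripper_width"],4))
    if np.linalg.norm(f)>12: print("stop");break
E
```

```text
0.085 [0.5419 0.0527 0.0848] [ 0.9 -0.9 -0.5] 0.023
0.079 [0.5417 0.0525 0.0787] [-0.3 -0.4  0.2] 0.023
0.073 [0.5416 0.0525 0.0726] [ 1.8 -0.5  0.1] 0.0226
0.067 [0.5416 0.0525 0.0666] [ 0.9 -0.8 -1.1] 0.0229
0.061 [0.5416 0.0526 0.0606] [ 0.6 -0.   0.1] 0.0231
0.055 [0.5416 0.0525 0.0546] [-0.2 -0.5 -0.6] 0.0224
0.051 [0.5417 0.0526 0.0508] [ 0.3 -1.  -0.8] 0.0226
0.049 [0.5418 0.0526 0.0489] [ 0.7  0.3 -0.5] 0.0229
0.0475 [0.5422 0.0526 0.0479] [-0.  -0.8  3.1] 0.0226
```

It slid in freely and touched the floor at the expected height. I'll release, rise and check.

```bash
python3 - <<'E'
from h import *
o=manip.observe();x,y,_=o["position"]
manip.gripper_to(.042,force=20)
manip.line_to([x,y,.20],vel=.2)
im,W,o=shot("wrist","w5");print(o["time"],o["contact_force"])
for c in HUE:print(c,[(b,onz(W,b[1],.063).round(4).tolist()) for b in blobs(im,c,amin=30)[:3]])
cv2.imwrite("pics/w5c.png",im[:,:,::-1])
E
```

```text
13.4 [ 0.88350128 -0.1518342  -0.24638022]
red [((368, [251.6, 173.3], [232, 158, 41, 37]), [0.5329, 0.0513, 0.063]), ((78, [252.2, 172.5], [241, 169, 23, 10]), [0.5321, 0.0517, 0.063])]
yellow [((928, [441.5, 113.6], [422, 99, 39, 30]), [0.4553, 0.2083, 0.063])]
green [((295, [309.2, 173.2], [293, 159, 40, 39]), [0.525, 0.1036, 0.063]), ((65, [311.1, 174.4], [304, 170, 20, 17]), [0.5258, 0.1056, 0.063])]
blue [((284, [195.1, 175.5], [171, 160, 41, 38]), [0.5427, 0.0002, 0.063]), ((92, [193.1, 175.0], [180, 170, 21, 17]), [0.5425, -0.0017, 0.063])]
```

View pics/w5c.png

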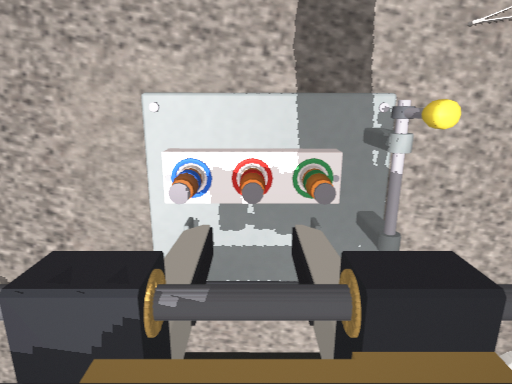

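All three vials sit alike, and the red one is home. The knob is at (441,114). Next I'll grip it with the fingers closing along the press's x, so it can pivot between the pads, and check from above first.

```bash
cat >> h.py <<'E'
YAW=np.radians(8.5);O=np.array([.5419,.0526,0]);PR=R.from_euler('z',YAW).as_matrix()
w=lambda l:O+PR@np.asarray(l,float)
loc=lambda p:PR.T@(np.asarray(p)-O)
ORX=R.from_matrix(PR@np.array([[0,1,0],[1,0,0],[0,0,-1.]])).as_rotvec() # tool y = press x
E
python3 - <<'E'
from h import *
W=cam("wrist",manip.observe());k=loc(onz(W,(441.5,113.6),.13));print("knob loc",k)
o=manip.observe();p=o["position"]
manip.line_to([p[0],p[1],.25],vel=.2)
manip.movep(w([k[0],k[1],.24]),ORX)
manip.gripper_to(.06,force=6)
im,W,o=shot("wrist","w6");print(o["time"],loc(o["position"]),o["qpos"].round(2))
b=blobs(im,"yellow",amin=50);print(b[:2],[loc(onz(W,b[0][1],z)).round(4) for z in(.125,.13,.135)])
print(tri((W,b[0][1]),(cam("scene"),(241.1,251.5)),(cam("side"),(255.8,159.6))))
E
```

```text
knob loc [-0.06487378  0.12975299  0.13      ]
15.8667 [-0.06485463  0.12971676  0.2400311 ] [-0.36  0.34 -0.06  1.84  0.02  0.96 -0.28]
[(354, [252.8, 187.7], [242, 176, 23, 24])] [array([-0.0644,  0.13  ,  0.125 ]), array([-0.0644,  0.1313,  0.13  ]), array([-0.0644,  0.1326,  0.135 ])]
[0.45976607 0.17222837 0.12722024]
```

View pics/w6.png

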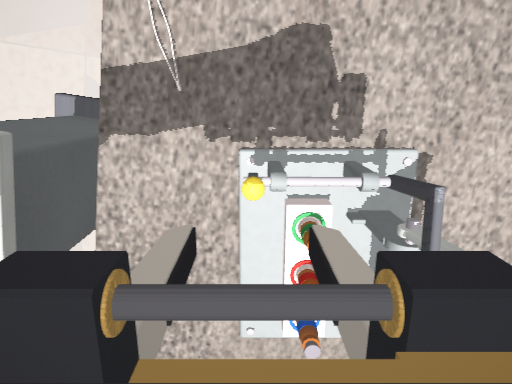

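The knob is at (253,188), local y about 0.130 m, so the catch is on at roughly 0.1 rad. I'll grip it and follow the arc.

```bash
python3 - <<'E'
from h import *
o=manip.observe();f0=o["contact_force"]
th0=.1; g=lambda t:w([-.0645,.125+.05*np.sin(t),.08+.05*np.cos(t)-.019])
manip.line_to(g(th0),vel=.12)
manip.gripper_to(0,force=8)
o=manip.observe();print(o["gripper_width"],o["finger_force"],(o["contact_force"]-f0).round(1))
for t in np.linspace(th0,1.37,9)[1:]:
    manip.line_to(g(t),vel=.06);o=manip.observe();p=loc(o["position"])
    print(round(t,2),p.round(4),"ang",round(np.arctan2(p[1]-.125,p[2]+.019-.08),3),(o["contact_force"]-f0).round(1),round(o["gripper_width"],4))
print(o["time"])
E
```

```text
0.019551590831243446 7.999932335224003 [ 0.6 -0.4  0.1]
0.26 [-0.0641  0.1385  0.1091] ang 0.273 [ 1.7  1.1 -1.6] 0.0196
0.42 [-0.0641  0.1459  0.1064] ang 0.432 [ 2.2 -0.1 -2.9] 0.0197
0.58 [-0.0641  0.1527  0.1026] ang 0.587 [ 2.8 -0.4 -3.2] 0.0195
0.74 [-0.0641  0.1589  0.0978] ang 0.743 [ 3.7 -0.  -3.2] 0.0195
0.89 [-0.0642  0.1644  0.0921] ang 0.903 [ 3.8 -1.4 -3.2] 0.0193
1.05 [-0.0641  0.1689  0.0855] ang 1.062 [ 3.8 -1.1 -2.2] 0.0195
1.21 [-0.0641  0.1723  0.0782] ang 1.221 [ 3.7 -0.1  0.3] 0.0194
1.37 [-0.0641  0.1746  0.0708] ang 1.375 [3.9 0.2 0.4] 0.0193
20.1333
```

```bash
python3 - <<'E'
from h import *
f0=manip.observe()["contact_force"]
g=lambda t:w([-.0645,.125+.05*np.sin(t),.08+.05*np.cos(t)-.019])
for t in(1.42,1.5):
    manip.line_to(g(t),vel=.05);o=manip.observe();p=loc(o["position"]);print(t,p.round(4),(o["contact_force"]-f0).round(1),round(o["gripper_width"],4))
manip.gripper_to(.06,force=8)
manip.line_to(w([-.0645,.176,.25]),vel=.2)
im,W,o=shot("wrist","w7");b=blobs(im,"yellow",amin=50)
print(o["time"],b[:2],loc(onz(W,b[0][1],.091)),"pred",[proj(W,w([-.0645,.125+.05*np.sin(t),.08+.05*np.cos(t)])).round(1) for t in(1.1,1.25,1.35,1.45)])
E
```

```text
1.42 [-0.0641  0.1749  0.069 ] [-1.2 -0.9  4.6] 0.0194
1.5 [-0.0641  0.1755  0.0652] [-1.  -0.5  7.2] 0.0194
22.5333 [(416, [253.6, 181.4], [244, 170, 20, 25])] [-0.06425818  0.17136999  0.091     ] pred [array([253.4, 186. ]), array([253.4, 181.4]), array([253.4, 179. ]), array([253.4, 177.1])]
```

The end stop was felt at 7 N, while the image suggests 1.25–1.35 rad. I'll push down on top of the knob with shut fingers to make sure.

```bash
python3 - <<'E'
from h import *
manip.gripper_to(0,force=20)
manip.line_to(w([-.0645,.176,.112]),vel=.25)
f0=manip.observe()["contact_force"]
for z in np.arange(.106,.092,-.002):
    manip.line_to(w([-.0645,.176,z]),vel=.03);o=manip.observe();f=(o["contact_force"]-f0)
    print(round(z,4),loc(o["position"]).round(4),f.round(1))
    if f[2]>9:break
manip.line_to(w([-.0645,.176,.20]),vel=.25)
im,W,o=shot("wrist","w8");print(o["time"],blobs(im,"yellow",amin=50)[:2],[proj(W,w([-.0645,.125+.05*np.sin(t),.08+.05*np.cos(t)])).round(1) for t in(1.25,1.35)])
E
```

```text
0.106 [-0.0642  0.1761  0.1065] [-0.5 -0.8 -0.2]
0.104 [-0.0645  0.176   0.104 ] [-0.3 -0.7 -0.2]
0.102 [-0.0646  0.176   0.1018] [-0.7  0.4  0.3]
0.1 [-0.0643  0.1761  0.101 ] [-1.7 -0.7  7.4]
0.098 [-0.0643  0.1762  0.1006] [-4.  -1.7 19.3]
26.2333 [(561, [253.0, 194.9], [241, 181, 24, 30])] [array([252.7, 195.3]), array([252.6, 192.2])]
```

It meets a firm stop at z = 0.101, exactly where a fully flipped knob should be. Next is the handle bar, so I'll go above it and measure it.

```bash
python3 - <<'E'
from h import *
for l in([-.08,0,.091],[.1135,0,.253],[.0,0,.24]): print(manip.inverse_kinematics(w(l),ORX).round(2))
p=loc(manip.observe()["position"])
manip.line_to(w([p[0],p[1],.34]),vel=.3)
manip.line_to(w([.113,0,.34]),vel=.25)
manip.gripper_to(.07,force=30)
im,W,o=shot("wrist","w9");print(o["time"],loc(o["position"]).round(4))
v=im.max(2)
for y in(.055,.05,.045,.04,.03,.02):
    uv=proj(W,w([.1135,y,.272]));r=int(round(uv[1]))
    if not 0<=r<384: print(y,uv);continue
    d=np.flatnonzero(np.diff(np.r_[0,(v[r]<60).astype(int),0]))
    runs=[(int(a),int(b)) for a,b in zip(d[::2],d[1::2]) if b-a>8]
    print(y,uv.round(1),[(a,b,loc(onz(W,((a+b-1)/2,r),.272))[0].round(4)) for a,b in runs])
E
```

```text
[-0.12  0.53 -0.03  2.09  0.03  0.53 -0.02]
[-0.13  0.6  -0.01  1.35  0.01  1.19  0.  ]
[-0.12  0.43 -0.02  1.7   0.01  1.01  0.  ]
29.2417 [ 0.113  -0.      0.3399]
0.055 [253.  127.6] [(242, 268, np.float64(0.1145))]
0.05 [253.  134.9] [(242, 268, np.float64(0.1145))]
0.045 [253.  142.2] [(242, 268, np.float64(0.1146))]
0.04 [253.  149.4] [(242, 268, np.float64(0.1146))]
0.03 [253.  163.5] [(242, 267, np.float64(0.1142))]
0.02 [252.9 177.3] [(242, 267, np.float64(0.1143))]
```

```bash
cat >> h.py <<'E'
HX=.0858
bar=lambda f:w([HX+.165*np.sin(.1745-f),0,.110+.165*np.cos(.1745-f)-.019])
E
python3 - <<'E'
from h import *
f0=manip.observe()["contact_force"]
manip.line_to(bar(0),vel=.1)
manip.gripper_to(0,force=30)
o=manip.observe();print(o["gripper_width"],o["finger_force"],(o["contact_force"]-f0).round(1))
for f in np.linspace(0,1.6,14)[1:]:
    manip.line_to(bar(f),vel=.1);o=manip.observe();F=(o["contact_force"]-f0);p=loc(o["position"])
    print(round(f,2),p.round(4),(p-loc(bar(f))).round(4),(PR.T@F).round(1),round(o["gripper_width"],4))
    if np.linalg.norm(F)>35: print("stop");break
print(o["time"])
E
```

```text
0.018185221519905162 29.999858736991882 [ 0.7  0.1 -0. ]
0.12 [9.500e-02 1.000e-04 2.567e-01] [0.0007 0.0001 0.0009] [ 2.1 -0.7  2.1] 0.0183
0.25 [0.0751 0.0003 0.257 ] [0.0012 0.0003 0.0014] [4.  0.8 6.6] 0.0181
0.37 [0.0545 0.0005 0.2538] [0.0006 0.0005 0.0009] [1.7 0.6 5.7] 0.0183
0.49 [0.034  0.0006 0.2478] [-0.0003  0.0006  0.    ] [1.9 1.5 6.6] 0.0178
0.62 [0.0151 0.0007 0.2399] [-0.0003  0.0007 -0.0003] [0.3 2.9 3.7] 0.0181
0.74 [-0.0024  0.0007  0.23  ] [ 0.      0.0007 -0.0004] [2.4 3.5 0.3] 0.0184
0.86 [-0.0186  0.0007  0.2183] [ 0.0003  0.0007 -0.0003] [ 3.8  4.5 -0.3] 0.0179
0.98 [-0.0332  0.0006  0.2045] [ 0.0005  0.0006 -0.0003] [ 4.   3.1 -1. ] 0.018
1.11 [-0.0462  0.0006  0.189 ] [ 0.0006  0.0006 -0.0002] [ 4.2  4.  -0.5] 0.0184
1.23 [-0.0571  0.0006  0.172 ] [ 0.0007  0.0006 -0.0002] [5.1 4.3 0.2] 0.0182
1.35 [-0.0659  0.0005  0.1538] [ 0.0008  0.0005 -0.0001] [3.9 4.1 1.7] 0.0182
1.48 [-0.0726  0.0005  0.1346] [ 0.0007  0.0005 -0.0002] [3.  4.1 2.1] 0.0181
1.6 [-0.0771  0.0004  0.1145] [ 0.0004  0.0004 -0.0004] [2.1 5.5 1.8] 0.0182
35.725
```

```bash
python3 - <<'E'
from h import *
manip.gripper_to(0,force=50)
f00=manip.observe()["contact_force"]
for z in(.108,.102,.098,.095,.093,.0915,.090,.0885,.087,.0855,.084):
    t=w([HX-.165,0,z]);manip.line_to(t,vel=.05);o=manip.observe();F=PR.T@o["contact_force"];p=loc(o["position"])
    print(z,p.round(4),F.round(1),round(o["gripper_width"],4))
    if F[2]>26: break
manip.hold(1.0);o=manip.observe();print(loc(o["position"]).round(4),(PR.T@o["contact_force"]).round(1),o["time"])
im,W,o=shot("scene","s9");im,W,o=shot("side","d9");shot("wrist","w10")
E
```

```text
0.108 [-0.078   0.0004  0.1082] [1.8 4.9 3.3] 0.0176
0.102 [-0.0786  0.0004  0.1019] [2.8 5.  2.9] 0.0177
0.098 [-0.0789  0.0004  0.0982] [0.7 4.6 6.9] 0.0177
0.095 [-0.0791  0.0004  0.0953] [1.3 5.  5.8] 0.018
0.093 [-0.0792  0.0004  0.0934] [-0.1  4.7  8.9] 0.0179
0.0915 [-0.0792  0.0004  0.0921] [0.2 4.9 9.3] 0.018
0.09 [-0.0793  0.0004  0.0904] [-0.3  5.3  9.1] 0.0178
0.0885 [-0.0793  0.0004  0.089 ] [-0.6  4.7  9.5] 0.0178
0.087 [-0.0794  0.0004  0.0875] [0.3 4.6 8.7] 0.018
0.0855 [-0.0794  0.0004  0.0861] [-0.5  6.  10.4] 0.0178
0.084 [-0.0794  0.0004  0.0851] [-0.5  5.3 16.5] 0.0181
[-0.0794  0.0004  0.0851] [-1.5  4.8 14.1] 39.75
```

The force is only now starting to rise sharply, which fits the bar sitting a few mm higher in the pads. I'll press on to confirm the firm stop.

```bash
python3 - <<'E'
from h import *
for z in(.0825,.081,.0795,.078):
    manip.line_to(w([HX-.165,0,z]),vel=.04);manip.hold(.2);o=manip.observe();F=PR.T@o["contact_force"];p=loc(o["position"])
    print(z,p.round(4),F.round(1),round(o["gripper_width"],4),o["effort"].round(1)[:4])
    if F[2]>27: break
im,W,o=shot("scene","s10");im2,D,o=shot("side","d10");print(o["time"])
S=cam("scene")
a=cv2.resize(im[150:270,190:310],None,fx=3,fy=3);b=cv2.resize(im2[130:250,210:330],None,fx=3,fy=3)
# bar tube: project expected bar ends/cheek ends at level
for y in(-.08,.08): print(y,proj(S,w([HX-.165,y,.11])),proj(D,w([HX-.165,y,.11])))
cv2.imwrite("pics/f.png",np.hstack([a,b])[:,:,::-1])
E
```

```text
0.0825 [-0.0794  0.0004  0.0848] [-3.2  5.  25.1] 0.0177 [  2.3 -24.1   2.6  -6.8]
0.081 [-0.0793  0.0004  0.0845] [-6.2  5.8 34.2] 0.0178 [  2.3 -19.6   2.6  -6.4]
40.85
-0.08 [275.22594182 213.08909612] [235.85915925 194.44589253]
0.08 [252.67000689 245.18330439] [248.08204668 169.64597475]
```

From first stopper contact (TCP z about 0.097) to the firm stop (0.085) the bar travelled about 12 mm. That matches the 6 mm stopper stroke scaled by the lever (165/85), so the stoppers are home. I'll ease to a moderate push and hand in while holding.

```bash
python3 - <<'E'
from h import *
manip.line_to(w([HX-.165,0,.0823]),vel=.03);manip.hold(.6)
o=manip.observe();print(loc(o["position"]).round(4),(PR.T@o["contact_force"]).round(1),o["time"])
print(manip.hand_in())
E
```

```text
[-0.0794  0.0004  0.0848] [-3.7  5.  26.6] 41.75
the job is handed in; nothing more can be done
None
```

I seated the red vial in its socket and released it, then flipped the catch to its end stop. The arm is held at its firm stop with about 27 N, and I handed the job in at about 42 s. That the stoppers are fully home rests on the felt stop and the bar's travel, not on a final picture.

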